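Load the spring-loaded coaster dispenser

TASK

Load both oblong glass coasters, one on top of the other and lying flat, into the spring-loaded coaster dispenser: push each one down onto the pile against the spring until both grey end catches have snapped in over its top, and let go so that the catches hold the pile down. Leave the coin tray, padlock, key tag and doorstop where they are.

Things in the scene. Friction and masses are not known exactly. Their poses are not given: they have to be found in the camera images.
- dispenser: Coaster dispenser, fixed: black base plate 136 x 100 x 12 mm (x, y, z), four steel corner guides, a sprung aluminium platform between them, a grey sprung catch at each short end. Origin: centre of the base's underside, at console-top height; x along its length (coasters go in with their length along it), y across, z up. All heights below are above this origin.
- well_mouth (a point): Centre of the well's mouth, 88 mm high. The well is 106 mm long (x) by 66 mm wide (y) between the guides, flaring about 6 mm outward a side from 75 to 88 mm height. Both long sides are open between the guides for 82 mm along x, down to the base plate at 12 mm, so fingers holding a coaster across its 58 mm width can go down with it.
- catch_nose_near (a point): Tip of the nose of the catch at the -x end, at the height of its flat underside, 55 mm; moves with the catch. Catches are 28 mm wide; at rest the noses stand 40 mm from the centre, 8 mm over a centred coaster's ends. Above the nose the catch slopes up and out at 55 degrees to 75 mm: a coaster laid in rests on these slopes; pushed down it spreads the catches until they snap over it.
- catch_nose_far (a point): The same for the catch at the +x end.
- seat (a point): Well axis, 43 mm high: where the underside of the top coaster ends, snapped in (its top at 55 mm, touching the undersides of the catches), with one coaster or two. Push a coaster 3 to 4 mm lower than this before letting go; it then springs back up against the catches. The second coaster pushes the first 12 mm down, to an underside height of 31 mm.
- platform (a joint): Sinking of the sprung platform (90 x 50 mm) in m: 0 empty (its top 50 mm above the console), growing downward, at most 0.028. About 0.007 with one coaster held under the catches, 0.019 with two. Spring 400 N/m with 1.2 N at 0; pushing the second coaster home takes about 5 to 15 N in all with the catches.
- catch_near (a joint): Outward travel in m of the sprung catch at the dispenser's -x end: 0 at rest (also when snapped over a coaster), about 0.008 while a coaster is passing, at most 0.016.
- catch_far (a joint): The same for the catch at the dispenser's +x end.
- coaster_a: Oblong coaster, 96 x 58 x 12 mm (x, y, z): a 9 mm clear glass slab on a 3 mm cork base, 0.16 kg or so, lying flat, cork down, loose on the console. The two coasters are alike. Origin: centre of its underside; x along its 96 mm length, y across its 58 mm width, z up. It can be turned end for end without any difference.
- coaster_b: Oblong coaster, 96 x 58 x 12 mm (x, y, z): a 9 mm clear glass slab on a 3 mm cork base, 0.16 kg or so, lying flat, cork down, loose on the console. The two coasters are alike. Origin: centre of its underside; x along its 96 mm length, y across its 58 mm width, z up. It can be turned end for end without any difference.
- coin_tray: Stainless coin tray with a few coins fixed in it, 110 x 80 x 18 mm, bystander. Origin: centre of its underside.
- padlock: Grey plastic padlock lying flat, about 67 x 44 x 20 mm with its steel shackle, bystander. Origin: under the middle of its 40 x 44 mm case; shackle to +x.
- key_tag: Silver aluminium key tag 50 x 28 x 5 mm with a 20 mm wire ring at its +x end, bystander. Origin: centre of its underside.
- doorstop: Hard silicone doorstop wedge 100 x 40 x 26 mm, thick end to +x, bystander. Origin: centre of its underside.
Not all that is in view belongs to the job. What is shaped like the coaster_a but black or yellow is not meant.

How it is judged:
By the outcome, as a careful person would: the job done as asked, in the order asked, and still so for the second after the job is handed in, with the robot touching nothing.
It also fails if it takes over 72 s, if anything falls off the work surface, if the arm or the gripper's body presses on something with over 40 N, if the wrist force passes 120 N, or if a joint passes its speed limit or range.

ROBOT

A 6-joint arm with a two-finger parallel gripper is mounted at the origin on the work surface. World frame = base frame: x ahead of the robot, y to its left, z up, the work surface at z = 0. Lengths are in m, angles in rad, forces in N, time in s.
With the tool pointing down it reaches from about 0.275 to 1 m from the base axis. Payload 8.4 kg.
Tool frame: the origin (TCP) lies at the very end of the fingers, on their centre line; the grasp point (between the pads) lies 19 mm behind it; x points along the fingers, z is the direction in which the jaws open and shut, and the axes are right-handed (so a half turn about x gives the same grasp; the last joint's range is limited). The gripper opens to 85 mm and grips with 20 to 120 N. Pads are 22 mm wide; open, the fingers measure 114 mm over their backs; the gripper's body (76 mm by 85 mm) begins 54 mm behind the grasp point. The pads swing forward as they close: fully open they stand 13 mm farther back than shut.
Start: joints at [-1.271, 0.353, 1.633, -0, 1.155, -0.002], TCP at [0.186, -0.597, 0.231] pointing down, gripper open.
Joint ranges: [-2.63, 2.63], [-0.92, 2.1], [0.06, 2.66], [-1.3, 4.44], [0, 2.69], [-3.02, 3.02]. Speed limits (rad/s): [2.22, 2.22, 2.79, 3.14, 3.14, 3.14].

INTERFACE

Orientations are given as a rotation vector (axis times angle).
In Python, from cell import manip, read_camera, ticket gives the robot as it stands.
- The arm moves only by the tool jog_arm, never from a script. Its argument "plan" is a list of rows, each an object of numbers: "x", "y", "z": the shift along the tool's x, y, z in m; "ax", "ay", "az": the turn, a rotation vector about the tool's x, y, z in degrees. A call has 1 to 20 rows; each row is the pose to reach, as a shift and turn from the pose measured when the call began, along the tool's axes at that moment; what a row does not reach only later rows make up. A row lasts 1/12 s, in which the tool goes at most 41.7 mm and 7.16 degrees, less where a joint would pass 70% of its speed; a pose out of reach is approached as far as the arm can. A call with a gripper value outside its range is refused whole. "fingers" is the gripper command: -1 is fully open, 1 is shut, values between are in proportion, set as the call begins (left out, the last holds). The fingers move at their own pace and stop on an object; "newtons" is the grip in N (left out, the last holds). Time passes only in rows, so rows that repeat a pose let the fingers close. It gives the time, the measured TCP pose, the force and the opening at its end, in the units of the state.
- manip.get_state(): the state, without advancing time (a new reading comes with each control period).
- read_camera(name): name is "side" or "top" or "wrist"; returns a dict with "image" (480x640x3 uint8, red, green, blue), "z_map" (480x640 float32, m along the optical axis (not along the pixel's ray), 0 where there is no reading), "vertical_fov" (degrees; the focal length in pixels is half the picture's height over the tangent of half this angle, whatever the lens; pixels are square), "cx", "cy" (the principal point, pixels), "dist_coeffs" ([k1, k2, p1, p2, k3] as OpenCV has them; the pictures are not rectified), "rvec" (rotation vector, rad) and "tvec" (3), from world to camera coordinates, as OpenCV has them. Camera axes: x right, y down, z forward; pixel columns grow to the right and rows downward; lengths in m; the calibration is good to about 2 mm. A picture is of the moment at which its call begins.
- ticket.close_job(): hands the job in, once; it reports no verdict.
The state is a dict: "t": time; "joint_positions": joint angles; "joint_velocities": joint speeds; "joint_torque": joint torques, N m; "position": TCP position; "tool_rot": TCP orientation; "contact_force": force on the tool from outside, world axes, zero at the start; "moment": the same for the moment, N m; "width": finger opening in m.
Only numpy, scipy, OpenCV 4.12 (cv2) and the standard library are available. Lean on these libraries where they do the work, as an engineer would, in place of code of your own. Each camera call takes 0.05 s, during which the arm holds its last target.

## Working session

There is one attempt and no reset: what is moved stays moved. The work goes in short steps, Python scripts to look and compute and a tool call to move; the robot and the scene stay as the last step left them, time stands still between calls to the robot, and variables do not carry over. Pictures are saved under pics/ and viewed, and the job is handed in when it is done.

Besides the shell and the picture viewer there is one more tool, called after "Request:" by a JSON object that holds its "op" and its "data", one argument or row to a line. jog_arm: Moves the arm, as the interface text tells. Its arguments: {"type":"object","properties":{"plan":{"type":"array","items":{"type":"object","properties":{"x":{"type":"number"},"y":{"type":"number"},"z":{"type":"number"},"ax":{"type":"number"},"ay":{"type":"number"},"az":{"type":"number"}}}},"fingers":{"type":"number"},"newtons":{"type":"number"}},"required":["plan"]}

```bash
mkdir -p pics; ls
cat > h.py <<'E'
import numpy as np, cv2, pickle, sys
from cell import manip, read_camera, ticket
def cam(name,tag):
    c=read_camera(name); pickle.dump(c,open(f'pics/{tag}.pkl','wb'))
    cv2.imwrite(f'pics/{tag}.png',c['image'][:,:,::-1]); return c
def load(tag): return pickle.load(open(f'pics/{tag}.pkl','rb'))
def K(c):
    h,w=c['image'].shape[:2]; f=h/2/np.tan(np.radians(c['vertical_fov'])/2)
    return np.array([[f,0,c['cx']],[0,f,c['cy']],[0,0,1.]])
def ray(c,px):
    px=np.asarray(px,float).reshape(-1,1,2)
    n=cv2.undistortPoints(px,K(c),np.array(c['dist_coeffs'],float)).reshape(-1,2)
    R=cv2.Rodrigues(np.array(c['rvec'],float))[0]; t=np.array(c['tvec'],float).reshape(3)
    d=np.c_[n,np.ones(len(n))]@R; o=-R.T@t
    return o,d
def onplane(c,px,z):
    o,d=ray(c,px); s=(z-o[2])/d[:,2]; return o+d*s[:,None]
def proj(c,P):
    return cv2.projectPoints(np.asarray(P,float).reshape(-1,1,3),np.array(c['rvec'],float),np.array(c['tvec'],float),K(c),np.array(c['dist_coeffs'],float))[0].reshape(-1,2)
def depthpts(c,px):
    px=np.asarray(px); o,d=ray(c,px); z=c['z_map'][px[:,1].astype(int),px[:,0].astype(int)]
    return o+d*z[:,None], z
E
python3 - <<'E'
from h import *
for n in('side','top','wrist'):
    c=cam(n,n+'0'); R=cv2.Rodrigues(np.array(c['rvec']))[0]
    print(n,-R.T@np.array(c['tvec']).reshape(3),R[2],c['vertical_fov'],c['cx'],c['cy'],c['dist_coeffs'])
print(manip.get_state())
E
```

```text
pics
side [ 0.5662574  -0.8513093   0.77326475] [ 0.00904488  0.76874775 -0.63948814] 54.095472225595586 319.1665643846505 235.19703457162097 [0.00226689 0.         0.         0.         0.        ]
top [0.42900623 0.00467449 0.89563636] [ 0.1915735  -0.02093126 -0.98125505] 54.99526625836258 316.049569617984 234.5504085698386 [0.01261741 0.         0.         0.         0.        ]
wrist [ 0.26463907 -0.57260701  0.37383445] [-0.30894862 -0.09469402 -0.94635289] 65.67859766014111 313.8190222007247 239.42681420089173 [-0.06828616  0.          0.          0.          0.        ]
{'t': 0.15, 'joint_positions': array([-1.27139719e+00,  3.53545559e-01,  1.63394101e+00,  4.21443506e-06,
        1.15521715e+00, -2.40986718e-03]), 'joint_velocities': array([ 0.00120167, -0.00103355, -0.00160436, -0.00038346, -0.00106491,
       -0.00086589]), 'joint_torque': array([ 1.77359456e-03, -6.05636501e+01, -3.42340100e+01,  4.80884512e-05,
        6.16304620e-03,  4.57726742e-06]), 'position': array([ 0.18566904, -0.59640728,  0.2307084 ]), 'tool_rot': array([ 0.98473496,  1.33790736, -0.98363275]), 'contact_force': array([ 0.49156056, -0.22393136, -0.22624941]), 'moment': array([ 0.02355063,  0.02393892, -0.02495604]), 'width': 0.08548738485264536}
```

View pics/top0.png

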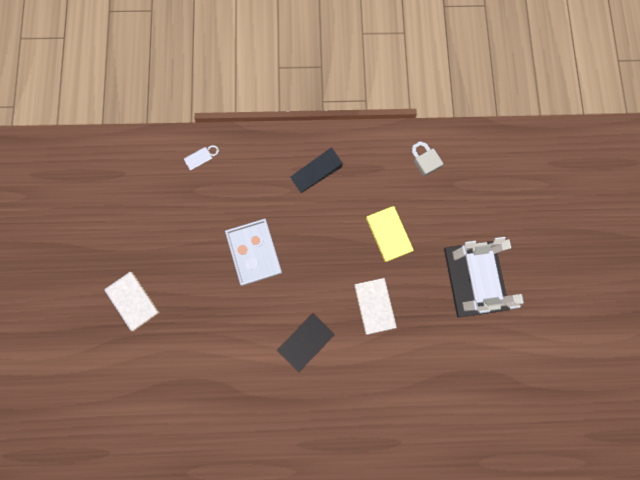

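View pics/side0.png

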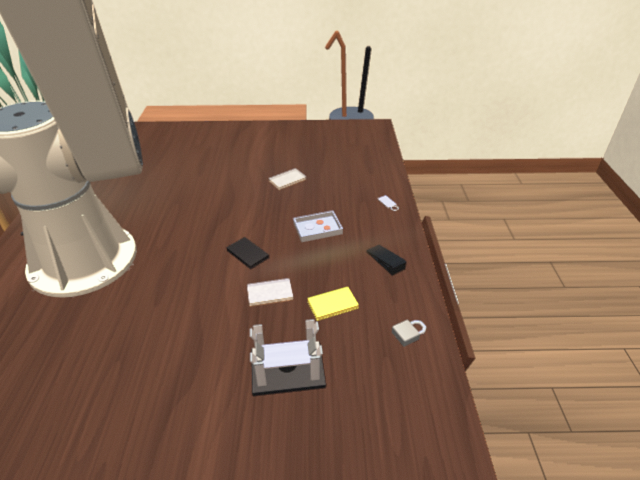

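View pics/wrist0.png

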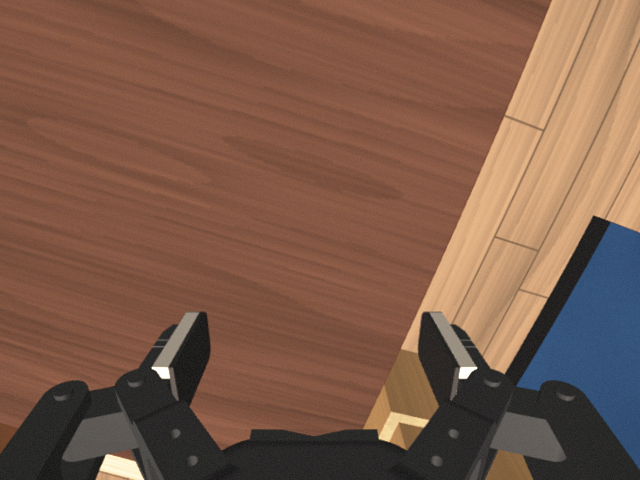

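Candidates shaped like a coaster in the top view are the glass-speckled ones at (132,301) and (376,306), yellow at (390,234), black at (306,342). The black wedge at (317,170) is the doorstop. The two pale glass/cork ones fit the description; black and yellow are excluded. I'll confirm with a crop and measure.

Run:
```python
from h import *
c=load('top0'); im=c['image'][:,:,::-1]
a=cv2.resize(im[260:345,90:175],None,fx=4.5,fy=4.5,interpolation=cv2.INTER_CUBIC)
b=cv2.resize(im[265:350,333:418],None,fx=4.5,fy=4.5,interpolation=cv2.INTER_CUBIC)
cv2.imwrite('pics/crop1.png',np.hstack([a,b]))
d=cv2.resize(im[225:330,435:535],None,fx=5.5,fy=5.5,interpolation=cv2.INTER_CUBIC)
cv2.imwrite('pics/crop2.png',d)
hsv=cv2.cvtColor(im,cv2.COLOR_BGR2HSV)
m=((hsv[:,:,1]<60)&(hsv[:,:,2]>140)).astype(np.uint8)
m[:130]=0
m=cv2.morphologyEx(m,cv2.MORPH_CLOSE,np.ones((3,3)))
n,l,s,ce=cv2.connectedComponentsWithStats(m)
for i in range(1,n):
    if s[i,4]<300: continue
    cn=max(cv2.findContours((l==i).astype(np.uint8),0,1)[0],key=cv2.contourArea)
    r=cv2.minAreaRect(cn); bp=cv2.boxPoints(r)
    print(s[i],ce[i].round(1),[round(v,1) for v in r[1]])
    for z in(0.009,0.012):
        P=onplane(c,bp,z); e=np.linalg.norm(np.diff(np.r_[P,P[:1]],axis=0),axis=1)
        L=P[1]-P[0] if e[0]>e[1] else P[2]-P[1]
        print(z,P.mean(0).round(4),e.round(4),np.degrees(np.arctan2(L[1],L[0])).round(1))
for p in((132,301),(376,306),(483,275),(460,300),(600,300),(453,290)):
    print(p,depthpts(c,[p])[0].round(4))
s=load('side0')
for p in((288,292-0),(270,292),(287,179),(288,354)): print('side',p,depthpts(s,[p])[0].round(4))
```

```text
[412 141  32  33 565] [426.6 157.3] [33.0, 21.6]
0.009 [ 0.7609 -0.2414  0.009 ] [0.0461 0.0684 0.0456 0.068 ] -151.2
0.012 [ 0.7598 -0.2406  0.012 ] [0.046  0.0681 0.0454 0.0677] -151.2
[184 145  35  26 454] [200.  156.8] [14.5, 36.2]
0.009 [0.7695 0.2119 0.009 ] [0.0725 0.0311 0.0721 0.0308] -60.4
0.012 [0.7683 0.2112 0.012 ] [0.0722 0.031  0.0718 0.0307] -60.4
[ 225  218   57   68 2419] [252.9 251.9] [58.5, 44.0]
0.009 [0.5719 0.1097 0.009 ] [0.0856 0.1158 0.0837 0.115 ] -164.3
0.012 [0.5714 0.1094 0.012 ] [0.0853 0.1154 0.0834 0.1146] -164.3
[ 453  236   71   77 2637] [486.4 275.6] [75.4, 59.8]
0.009 [ 0.5153 -0.344   0.009 ] [0.1196 0.1449 0.1159 0.1438] -175.2
0.012 [ 0.515  -0.3428  0.012 ] [0.1192 0.1444 0.1155 0.1433] -175.2
[ 104  272   54   60 1719] [130.7 300.9] [51.3, 33.8]
0.009 [0.4829 0.3395 0.009 ] [0.0615 0.1001 0.0605 0.0992] -145.2
0.012 [0.4827 0.3384 0.012 ] [0.0613 0.0998 0.0603 0.0988] -145.2
[ 355  278   42   57 1669] [375.  305.9] [53.1, 32.0]
0.009 [ 0.4619 -0.1221  0.009 ] [0.0621 0.0997 0.0608 0.0993] -169.1
0.012 [ 0.4618 -0.1217  0.012 ] [0.0619 0.0994 0.0606 0.099 ] -169.1
(132, 301) [[0.4823 0.3358 0.0122]]
(376, 306) [[ 0.4607 -0.1244  0.0109]]
(483, 275) [[ 0.5107 -0.3192  0.0503]]
(460, 300) [[ 0.4679 -0.2855  0.011 ]]
(600, 300) [[ 0.4616 -0.5595  0.0016]]
(453, 290) [[ 0.4874 -0.2749  0.0075]]
side (288, 292) [[ 0.505  -0.1297  0.0104]]
side (270, 292) [[ 0.465  -0.1282  0.0095]]
side (287, 179) [[0.4856 0.3268 0.0112]]
side (288, 354) [[ 0.5137 -0.322   0.0479]]
```

View pics/crop1.png

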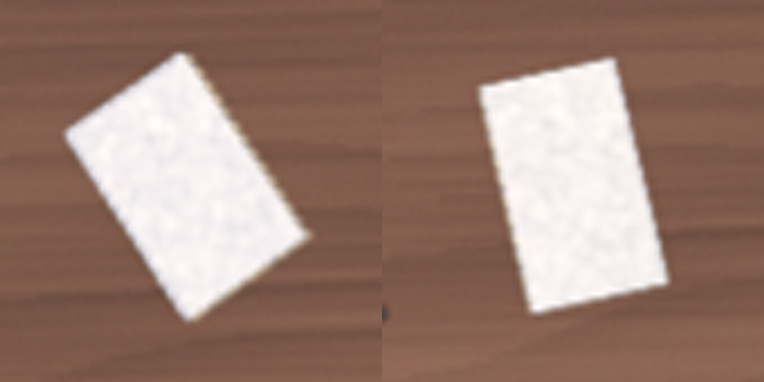

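View pics/crop2.png

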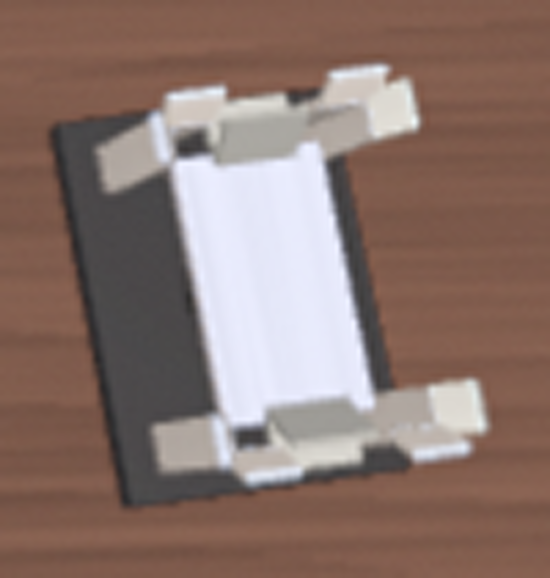

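```bash
cat >> h.py <<'E'
from scipy.spatial.transform import Rotation as Rt
def goal(p,jaw_deg,st=None):
    """tool down, jaw axis (tool z) at heading jaw_deg or +180; prints shift mm/turn deg"""
    st=st or manip.get_state(); R=Rt.from_rotvec(st['tool_rot']); out=[]
    for a in(jaw_deg,jaw_deg+180):
        x=np.array([0,0,-1.]); z=np.array([np.cos(np.radians(a)),np.sin(np.radians(a)),0]); y=np.cross(z,x)
        G=Rt.from_matrix(np.c_[x,y,z]); r=np.degrees((R.inv()*G).as_rotvec()); out.append((np.linalg.norm(r),r))
    r=min(out,key=lambda q:q[0])[1]
    s=R.inv().apply(np.array(p)-st['position'])
    print('shift m',s.round(4),'turn deg',r.round(2),'j',st['joint_positions'].round(2),'alt turn',[o[1].round(1).tolist() for o in out])
def show():
    s=manip.get_state(); R=Rt.from_rotvec(s['tool_rot']).as_matrix()
    print('t',round(s['t'],2),'p',s['position'].round(4),'R',R.round(3).tolist(),'F',s['contact_force'].round(1),'M',s['moment'].round(2),'w',round(s['width'],4),'j',s['joint_positions'].round(2))
E
python3 - <<'E'
from h import *
show()
c=load('top0')
cr=lambda p:(p[0]/5.5+435-.4,p[1]/5.5+225-.4)
TL,BL=onplane(c,[cr((55,127)),cr((125,505))],.012)
print('base',TL,BL,np.linalg.norm(TL-BL),np.degrees(np.arctan2(*(TL-BL)[1::-1])))
P=onplane(c,[cr(p) for p in((178,180),(222,415),(325,150),(372,400))],.05)
print(P.round(4)); 
for i in(0,2): print(np.degrees(np.arctan2(*(P[i]-P[i+1])[1::-1])))
u=(P[0]-P[1]);u/=np.linalg.norm(u);n=np.array([-u[1],u[0],0]);print('w',(P[2]-P[0])@n)
d=TL-BL;d/=np.linalg.norm(d);n=np.array([d[1],-d[0],0]);print('base centre',(TL+BL)/2+n*.05)
goal((.4607,-.122,.12),100.9)
E
```

```text
t 0.15 p [ 0.1857 -0.5964  0.2307] R [[-0.0, 0.955, 0.297], [0.001, 0.297, -0.955], [-1.0, 0.0, -0.001]] F [ 0.5 -0.2 -0.2] M [ 0.02  0.02 -0.02] w 0.0855 j [-1.27  0.35  1.63  0.    1.16 -0.  ]
base [ 0.56943836 -0.26399191  0.012     ] [ 0.43720135 -0.27740237  0.012     ] 0.13291526502367626 5.79069596460386
[[ 0.5443 -0.2926  0.05  ]
 [ 0.4654 -0.3001  0.05  ]
 [ 0.5533 -0.3435  0.05  ]
 [ 0.4691 -0.3505  0.05  ]]
5.415866181985114
4.7964214010952055
w -0.0514739272137376
base centre [ 0.50836459 -0.320442    0.012     ]
shift m [ 0.1111  0.4036 -0.3711] turn deg [ 6.39 -0.06  0.  ] j [-1.27  0.35  1.63  0.    1.16 -0.  ] alt turn [[-173.6, -0.0, -0.1], [6.4, -0.1, 0.0]]
```

Request:
{"op": "jog_arm", "data": {
  "plan": [
    {"x": 0.03,"y": 0.3895,"z": -0.168,"ax": 12},
    {"x": 0.03,"y": 0.3895,"z": -0.168,"ax": 12},
    {"x": 0.03,"y": 0.3895,"z": -0.168,"ax": 12},
    {"x": 0.03,"y": 0.3895,"z": -0.168,"ax": 12},
    {"x": 0.03,"y": 0.3895,"z": -0.168,"ax": 12},
    {"x": 0.03,"y": 0.3895,"z": -0.168,"ax": 12},
    {"x": 0.03,"y": 0.3895,"z": -0.168,"ax": 12},
    {"x": 0.03,"y": 0.3895,"z": -0.168,"ax": 12},
    {"x": 0.03,"y": 0.3895,"z": -0.168,"ax": 12},
    {"x": 0.03,"y": 0.3895,"z": -0.168,"ax": 12},
    {"x": 0.03,"y": 0.3895,"z": -0.168,"ax": 12},
    {"x": 0.03,"y": 0.3895,"z": -0.168,"ax": 12},
    {"x": 0.03,"y": 0.3895,"z": -0.168,"ax": 12},
    {"x": 0.03,"y": 0.3895,"z": -0.168,"ax": 12}
  ],
  "fingers": -1,
  "newtons": 60
}}

```text
$.plan[0]: bad value
```

Run:
```python
from h import *
c=cam('wrist','w1'); show()
```

```text
t 0.2 p [ 0.1857 -0.5964  0.2308] R [[-0.0, 0.955, 0.297], [0.001, 0.297, -0.955], [-1.0, -0.0, -0.001]] F [0.1 0.5 0.1] M [-0.01 -0.01  0.06] w 0.0854 j [-1.27  0.35  1.63 -0.    1.16 -0.  ]
```

View pics/w1.png

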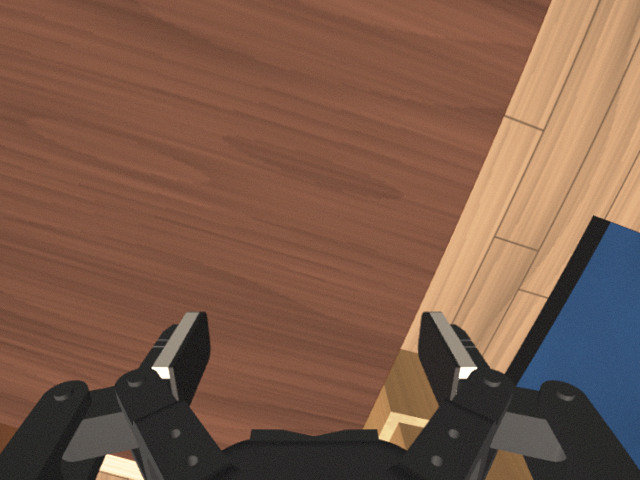

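Request:
{"op": "jog_arm", "data": {
  "plan": [
    {"x": 0.002,"y": 0.037,"z": -0.016,"ax": 1,"ay": 0,"az": 0}
  ],
  "fingers": -1,
  "newtons": 60
}}

```text
t: 0.28
position: [0.2132, -0.5736, 0.229]
tool_rot: [0.997, 1.329, -1.002]
contact_force: [1.7, 0.2, -0.3]
width: 0.0854
```

Request:
{"op": "jog_arm", "data": {
  "plan": [
    {"x": 0.028,"y": 0.355,"z": -0.153,"ax": 11,"ay": 0,"az": 0},
    {"x": 0.028,"y": 0.355,"z": -0.153,"ax": 11,"ay": 0,"az": 0},
    {"x": 0.028,"y": 0.355,"z": -0.153,"ax": 11,"ay": 0,"az": 0},
    {"x": 0.028,"y": 0.355,"z": -0.153,"ax": 11,"ay": 0,"az": 0},
    {"x": 0.028,"y": 0.355,"z": -0.153,"ax": 11,"ay": 0,"az": 0},
    {"x": 0.028,"y": 0.355,"z": -0.153,"ax": 11,"ay": 0,"az": 0},
    {"x": 0.028,"y": 0.355,"z": -0.153,"ax": 11,"ay": 0,"az": 0},
    {"x": 0.028,"y": 0.355,"z": -0.153,"ax": 11,"ay": 0,"az": 0},
    {"x": 0.028,"y": 0.355,"z": -0.153,"ax": 11,"ay": 0,"az": 0},
    {"x": 0.028,"y": 0.355,"z": -0.153,"ax": 11,"ay": 0,"az": 0},
    {"x": 0.028,"y": 0.355,"z": -0.153,"ax": 11,"ay": 0,"az": 0},
    {"x": 0.028,"y": 0.355,"z": -0.153,"ax": 11,"ay": 0,"az": 0}
  ]
}}

```text
t: 1.28
position: [0.5116, -0.3279, 0.1997]
tool_rot: [1.139, 1.251, -1.145]
contact_force: [-0.8, -0.1, 0.9]
width: 0.0854
```

Run:
```python
from h import *
c=cam('wrist','w2'); show()
```

```text
t 1.33 p [ 0.5111 -0.3286  0.1999] R [[-0.002, 0.996, 0.089], [-0.002, 0.089, -0.996], [-1.0, -0.003, 0.002]] F [-0.3  0.4  0. ] M [ 0.02 -0.05 -0.04] w 0.0855 j [-0.57  0.36  1.7  -0.    1.08  0.91]
```

View pics/w2.png

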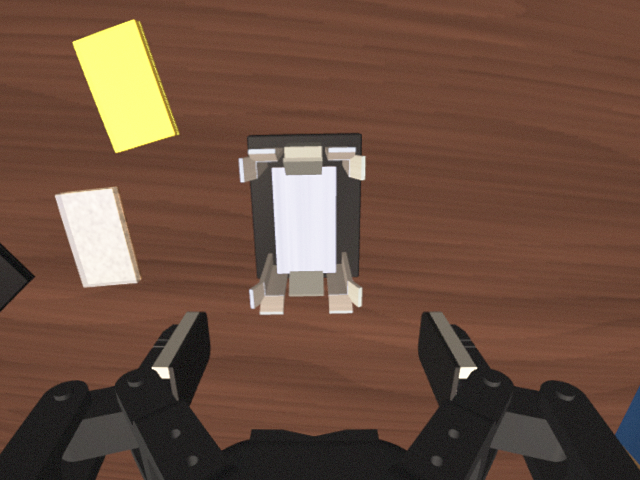

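The wrist view shows the dispenser's base with top corners near (248,136) and (361,134), the platform at x 273–337, and catches at (303,160) and (306,284). Next I fit these edges.

Run:
```python
from h import *
c=load('w2'); g=cv2.GaussianBlur(c['image'].astype(np.float32),(3,3),0)
def edge_rows(ch,rows,x0,x1):
    out=[]
    for r in rows:
        d=np.abs(np.diff(ch[r,x0:x1])); i=int(d.argmax())
        if 0<i<len(d)-1:
            a,b,e=d[i-1],d[i],d[i+1]; i=i+0.5*(a-e)/(a-2*b+e+1e-9)
        out.append((x0+i+.5,r))
    return np.array(out)
R=g[:,:,0]
def line(p,z):
    P=onplane(c,p,z)[:,:2]
    for _ in range(3):
        m=np.median(P,0); vx,vy,x0,y0=cv2.fitLine(P.astype(np.float32),cv2.DIST_HUBER,0,1e-4,1e-4).ravel()
        res=(P-[x0,y0])@[-vy,vx]; k=np.abs(res)<.0015
        P=P[k]
    if abs(vx)>abs(vy) and vx<0 or abs(vy)>abs(vx) and vy<0: vx,vy=-vx,-vy
    print('line',np.degrees(np.arctan2(vy,vx)).round(2),(x0,y0),len(P),res.std().round(5)); return np.array([x0,y0]),np.array([vx,vy])
print('platform'); pl=line(edge_rows(R,range(185,255),262,282),.05); pr=line(edge_rows(R,range(185,265),328,346),.05)
print('base'); bl=line(edge_rows(R,range(185,245),243,264),.012); br=line(edge_rows(R,range(185,265),348,368),.012)
bt=line(edge_rows(R.T.copy(),range(255,355),126,142)[:,::-1],.012)
for a,b in((pl,pr),(bl,br)):
    d=a[1]+b[1]; d/=np.linalg.norm(d); n=np.array([-d[1],d[0]]); print('width',(a[0]-b[0])@n,'axis pt',a[0]@n/2+b[0]@n/2,'ang',np.degrees(np.arctan2(d[1],d[0])))
    print(' along of top edge',bt[0]@d, ' centre', (bt[0]@d-.068)*d+(a[0]@n+b[0]@n)/2*n)
# depth check
for p in((305,220),(303,168),(306,284),(255,150),(90,240)): print(p,depthpts(c,[p])[0].round(4))
# coaster A
hsv=cv2.cvtColor(c['image'],cv2.COLOR_RGB2HSV)
m=((hsv[:,:,1]<70)&(hsv[:,:,2]>150)).astype(np.uint8); m[:,180:]=0; m[:170]=0;m[300:]=0
m=cv2.morphologyEx(m,cv2.MORPH_CLOSE,np.ones((5,5)))
cn=max(cv2.findContours(m,0,1)[0],key=cv2.contourArea)
P=onplane(c,cn.reshape(-1,2),.012)[:,:2]; r=cv2.minAreaRect((P*1000).astype(np.float32)); print('A',r)
```

```text
platform
line 6.16 (np.float32(0.5067269), np.float32(-0.29654554)) 70 6e-05
line 6.24 (np.float32(0.5054045), np.float32(-0.34745717)) 80 7e-05
base
line 6.23 (np.float32(0.5013076), np.float32(-0.2723806)) 60 8e-05
line 6.25 (np.float32(0.5003356), np.float32(-0.3730293)) 80 0.00013
line 96.15 (np.float32(0.5766318), np.float32(-0.31505394)) 100 9e-05
width 0.050471567 axis pt -0.37473568 ang 6.195469
 along of top edge 0.5392631  centre [ 0.5089525 -0.321688 ]
width 0.09994677 axis pt -0.3752279 ang 6.239861
 along of top edge 0.5389721  centre [ 0.50896573 -0.32181448]
(305, 220) [[ 0.5102 -0.3218  0.0502]]
(303, 168) [[ 0.5544 -0.317   0.0657]]
(306, 284) [[ 0.4612 -0.327   0.0679]]
(255, 150) [[ 0.567  -0.2844  0.0897]]
(90, 240) [[ 0.4612 -0.1169  0.0123]]
A ((462.0170593261719, -124.5370101928711), (96.54204559326172, 61.41934585571289), 10.399450302124023)
```

Run:
```python
from h import *
c=load('w2'); s=manip.get_state(); R=Rt.from_rotvec(s['tool_rot'])
for p in((203,318),(207,330),(200,340),(185,330),(170,368),(208,350),(428,318),(424,340),(450,345),(466,370),(160,340),(440,430),(190,430)):
    P,z=depthpts(c,[p]); print(p,z, (R.inv().apply(P[0]-s['position'])*1000).round(1))
goal((.4613,-.1232,.06),100.6)
```

```text
(203, 318) [0.14307584] [-17.5   8.1 -42.9]
(207, 330) [0.14782014] [-14.9   1.1 -42.8]
(200, 340) [0.13805874] [-24.6   2.9 -42.7]
(185, 330) [0.12984398] [-30.5  11.  -45.5]
(170, 368) [0.1106781] [-50.9  10.6 -43.5]
(208, 350) [0.14578448] [-19.3  -5.4 -41.9]
(428, 318) [0.137111] [-22.8  11.3  42.6]
(424, 340) [0.14170852] [-21.5   0.8  42.6]
(450, 345) [0.12024606] [-40.5  11.6  44.8]
(466, 370) [0.11005814] [-51.7  10.4  46.1]
(160, 340) [0.13023092] [-31.4   7.2 -54.7]
(440, 430) [0.08102204] [-80.2  16.7  28.4]
(190, 430) [0.08016701] [-80.8  17.4 -27.3]
shift m [ 0.1395 -0.0309 -0.2093] turn deg [-5.48  0.11  0.15] j [-0.57  0.36  1.7  -0.    1.08  0.91] alt turn [[174.5, 0.2, -0.2], [-5.5, 0.1, 0.2]]
```

Request:
{"op": "jog_arm", "data": {
  "plan": [
    {"x": 0.06,"y": -0.031,"z": -0.209,"ax": -5.5,"ay": 0.1,"az": 0.1},
    {"x": 0.06,"y": -0.031,"z": -0.209,"ax": -5.5,"ay": 0.1,"az": 0.1},
    {"x": 0.08,"y": -0.031,"z": -0.209,"ax": -5.5,"ay": 0.1,"az": 0.1},
    {"x": 0.12,"y": -0.031,"z": -0.209,"ax": -5.5,"ay": 0.1,"az": 0.1},
    {"x": 0.14,"y": -0.031,"z": -0.209,"ax": -5.5,"ay": 0.1,"az": 0.1},
    {"x": 0.14,"y": -0.031,"z": -0.209,"ax": -5.5,"ay": 0.1,"az": 0.1},
    {"x": 0.14,"y": -0.031,"z": -0.209,"ax": -5.5,"ay": 0.1,"az": 0.1},
    {"x": 0.14,"y": -0.031,"z": -0.209,"ax": -5.5,"ay": 0.1,"az": 0.1},
    {"x": 0.14,"y": -0.031,"z": -0.209,"ax": -5.5,"ay": 0.1,"az": 0.1}
  ],
  "fingers": -0.6
}}

```text
t: 2.08
position: [0.4608, -0.1245, 0.0596]
tool_rot: [1.071, 1.292, -1.073]
contact_force: [1.0, -0.8, 0.7]
width: 0.0681
```

Run:
```python
from h import *
c=cam('wrist','w3'); show(); goal((.4613,-.1232,.06),100.6)
s=manip.get_state(); R=Rt.from_rotvec(s['tool_rot'])
v,u=np.mgrid[240:480:2,100:540:2]; px=np.c_[u.ravel(),v.ravel()]
P,z=depthpts(c,px); T=R.inv().apply(P-s['position'])*1000
k=(np.abs(T[:,2])<60)&(T[:,0]<15)&(T[:,0]>-40)&(z>0)&(np.abs(T[:,1])<12)
for sg in(-1,1):
    Q=T[k&(np.sign(T[:,2])==sg)]; print(sg,len(Q),'xmax',np.sort(Q[:,0])[-8:].round(1),'inner z',np.sort(np.abs(Q[:,2]))[:5].round(1))
```

```text
t 2.13 p [ 0.4619 -0.125   0.0604] R [[0.001, 0.983, 0.183], [-0.001, 0.183, -0.983], [-1.0, 0.0, 0.001]] F [ 0.9 -0.7  0.5] M [ 0.08  0.01 -0.05] w 0.0685 j [-0.27  0.38  2.08 -0.    0.69  1.12]
shift m [ 0.0004 -0.0002 -0.0019] turn deg [-0.03  0.06 -0.02] j [-0.27  0.38  2.08 -0.    0.69  1.12] alt turn [[180.0, -0.0, -0.1], [-0.0, 0.1, -0.0]]
-1 615 xmax [-8.9 -8.4 -8.3 -8.3 -7.9 -7.9 -7.3 -7.3] inner z [33.7 33.7 33.8 33.8 33.8]
1 615 xmax [-8.7 -8.6 -8.1 -7.9 -7.9 -7.6 -7.5 -6.3] inner z [33.7 33.7 33.7 33.8 33.8]
```

View pics/w3.png

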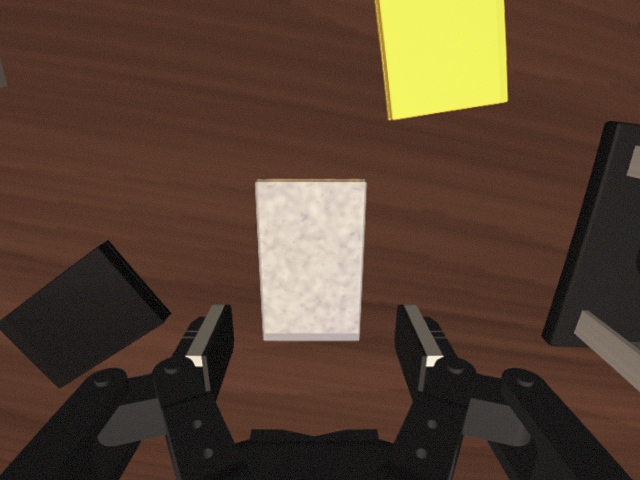

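Run:
```python
from h import *
c=load('w3'); P=onplane(c,[(256,181.5),(366,181.5),(359.5,340.5),(263,340.5)],.012)
print(P.round(4),P.mean(0),np.linalg.norm(np.diff(P,axis=0),axis=1)); d=P[0]-P[3]+P[1]-P[2]; a=np.degrees(np.arctan2(d[1],d[0])); print(a)
goal((*P.mean(0)[:2],-.002),a+90)
```

```text
[[ 0.5036 -0.0868  0.012 ]
 [ 0.514  -0.1426  0.012 ]
 [ 0.4197 -0.1608  0.012 ]
 [ 0.4091 -0.1036  0.012 ]] [ 0.46158714 -0.12346918  0.012     ] [0.05679685 0.0959682  0.05811701]
10.50189657936328
shift m [ 0.0624 -0.     -0.0016] turn deg [ 0.07  0.06 -0.02] j [-0.27  0.38  2.08 -0.    0.69  1.12] alt turn [[-179.9, 0.0, 0.1], [0.1, 0.1, -0.0]]
```

Request:
{"op": "jog_arm", "data": {
  "plan": [
    {"x": 0.025,"y": 0,"z": -0.0016,"ax": 0,"ay": 0,"az": 0},
    {"x": 0.045,"y": 0,"z": -0.0016,"ax": 0,"ay": 0,"az": 0},
    {"x": 0.055,"y": 0,"z": -0.0016,"ax": 0,"ay": 0,"az": 0},
    {"x": 0.06,"y": 0,"z": -0.0016,"ax": 0,"ay": 0,"az": 0},
    {"x": 0.062,"y": 0,"z": -0.0016,"ax": 0,"ay": 0,"az": 0},
    {"x": 0.062,"y": 0,"z": -0.0016,"ax": 0,"ay": 0,"az": 0}
  ]
}}

```text
t: 2.63
position: [0.4621, -0.1241, -0.0011]
tool_rot: [1.072, 1.289, -1.073]
contact_force: [-0.4, -0.6, 0.5]
width: 0.0686
```

Request:
{"op": "jog_arm", "data": {
  "plan": [
    {"x": 0,"y": 0,"z": 0,"ax": 0,"ay": 0,"az": 0},
    {"x": 0,"y": 0,"z": 0,"ax": 0,"ay": 0,"az": 0},
    {"x": 0,"y": 0,"z": 0,"ax": 0,"ay": 0,"az": 0},
    {"x": 0,"y": 0,"z": 0,"ax": 0,"ay": 0,"az": 0},
    {"x": 0,"y": 0,"z": 0,"ax": 0,"ay": 0,"az": 0}
  ],
  "fingers": 1,
  "newtons": 60
}}

```text
t: 3.05
position: [0.4627, -0.1244, 0.0001]
tool_rot: [1.072, 1.287, -1.072]
contact_force: [-2.5, -1.0, 6.3]
width: 0.0564
```

Request:
{"op": "jog_arm", "data": {
  "plan": [
    {"x": -0.02,"y": 0,"z": 0,"ax": 0,"ay": 0,"az": 0},
    {"x": -0.06,"y": 0,"z": 0,"ax": 0,"ay": 0,"az": 0},
    {"x": -0.1,"y": 0,"z": 0,"ax": 0,"ay": 0,"az": 0},
    {"x": -0.14,"y": 0,"z": 0,"ax": 0,"ay": 0,"az": 0},
    {"x": -0.14,"y": 0,"z": 0,"ax": 0,"ay": 0,"az": 0}
  ]
}}

```text
t: 3.47
position: [0.4666, -0.1254, 0.1477]
tool_rot: [1.075, 1.276, -1.066]
contact_force: [2.5, -0.7, -0.9]
width: 0.056
```

Run:
```python
from h import *
c=cam('wrist','w4'); show(); goal((.5090,-.3218,.13),96.2)
```

```text
t 3.52 p [ 0.4654 -0.125   0.1448] R [[0.011, 0.983, 0.183], [-0.004, 0.183, -0.983], [-1.0, 0.011, 0.006]] F [ 0.8  0.2 -2.4] M [0.02 0.   0.03] w 0.0563 j [-0.26  0.24  2.02 -0.    0.87  1.12]
shift m [0.0161 0.0067 0.2014] turn deg [ 4.34  0.33 -0.62] j [-0.26  0.24  2.02 -0.    0.87  1.12] alt turn [[-175.7, 0.9, 0.5], [4.3, 0.3, -0.6]]
```

View pics/w4.png

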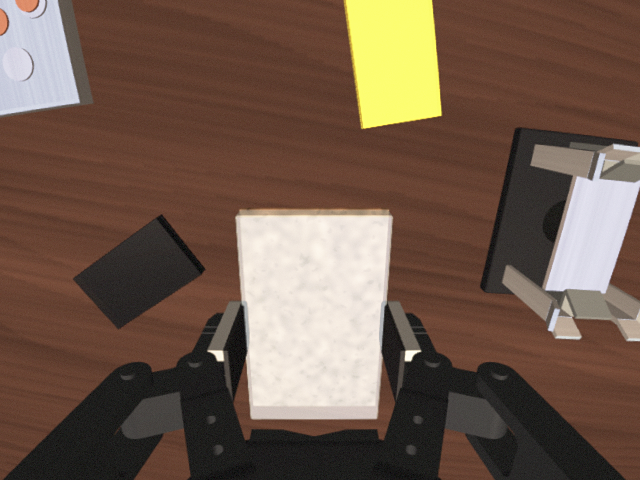

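The coaster is held level: top face corners at about (237,216), (391,216), (379,418), (250,418). Now its pose in the tool frame.

```bash
cat >> h.py <<'E'
def held(c,corners,st):
    R=Rt.from_rotvec(st['tool_rot'])
    v,u=np.mgrid[230:400:6,265:370:6]; P,z=depthpts(c,np.c_[u.ravel(),v.ravel()])
    T=R.inv().apply(P-st['position']); A=np.c_[T[:,1:],np.ones(len(T))]
    co=np.linalg.lstsq(A,T[:,0],rcond=None)[0]
    print('top plane x=%.4f slopes y,z deg'%co[2],np.degrees(co[:2]).round(2),'res',(A@co-T[:,0]).std())
    o,d=ray(c,corners); o=R.inv().apply(o-st['position']); d=R.inv().apply(d)
    s=(co[2]-o[0])/d[:,0]; C=o+d*s[:,None]
    print(C.round(4),'centre',C.mean(0).round(4),np.linalg.norm(np.diff(C,axis=0),axis=1).round(4))
    e=C[0]-C[3]+C[1]-C[2]; print('yaw in tool about x deg',np.degrees(np.arctan2(e[2],e[1])))
E
python3 - <<'E'
from h import *
c=load('w4'); st=manip.get_state()
held(c,[(236.5,216),(391.5,216),(379.5,418),(249.5,418.5)],st)
E
```

```text
top plane x=-0.0154 slopes y,z deg [-2.07  0.05] res 0.0056868330161895
[[-0.0154  0.0481 -0.0269]
 [-0.0154  0.0481  0.0297]
 [-0.0154 -0.0466  0.031 ]
 [-0.0154 -0.0467 -0.028 ]] centre [-0.0154  0.0007  0.0014] [0.0566 0.0947 0.059 ]
yaw in tool about x deg -0.0993611630688454
```

Request:
{"op": "jog_arm", "data": {
  "plan": [
    {"x": 0.01,"y": 0.006,"z": 0.2007,"ax": 4.3,"ay": 0.3,"az": -0.6},
    {"x": 0.01,"y": 0.006,"z": 0.2007,"ax": 4.3,"ay": 0.3,"az": -0.6},
    {"x": 0.01,"y": 0.006,"z": 0.2007,"ax": 4.3,"ay": 0.3,"az": -0.6},
    {"x": 0.01,"y": 0.006,"z": 0.2007,"ax": 4.3,"ay": 0.3,"az": -0.6},
    {"x": 0.016,"y": 0.006,"z": 0.2007,"ax": 4.3,"ay": 0.3,"az": -0.6},
    {"x": 0.016,"y": 0.006,"z": 0.2007,"ax": 4.3,"ay": 0.3,"az": -0.6},
    {"x": 0.016,"y": 0.006,"z": 0.2007,"ax": 4.3,"ay": 0.3,"az": -0.6},
    {"x": 0.016,"y": 0.006,"z": 0.2007,"ax": 4.3,"ay": 0.3,"az": -0.6},
    {"x": 0.016,"y": 0.006,"z": 0.2007,"ax": 4.3,"ay": 0.3,"az": -0.6},
    {"x": 0.016,"y": 0.006,"z": 0.2007,"ax": 4.3,"ay": 0.3,"az": -0.6}
  ]
}}

```text
t: 4.35
position: [0.5078, -0.3201, 0.1299]
tool_rot: [1.128, 1.259, -1.128]
contact_force: [0.5, 1.0, -2.0]
width: 0.0559
```

Run:
```python
from h import *
c=cam('wrist','w5'); show(); goal((.5085,-.3211,.13),96.2); cs=cam('side','s5')
im=cv2.resize(cs['image'][270:420,200:380,::-1],None,fx=4,fy=4,interpolation=cv2.INTER_CUBIC); cv2.imwrite('pics/s5c.png',im)
```

```text
t 4.4 p [ 0.508  -0.3202  0.1301] R [[0.0, 0.994, 0.11], [-0.0, 0.11, -0.994], [-1.0, 0.0, 0.0]] F [-0.  -0.4 -1.9] M [ 0.02 -0.01  0.03] w 0.056 j [-0.56  0.43  1.77 -0.    0.94  0.9 ]
shift m [0.0001 0.0004 0.001 ] turn deg [ 0.1   0.02 -0.  ] j [-0.56  0.43  1.77 -0.    0.94  0.9 ] alt turn [[-179.9, 0.0, 0.0], [0.1, 0.0, -0.0]]
```

View pics/w5.png

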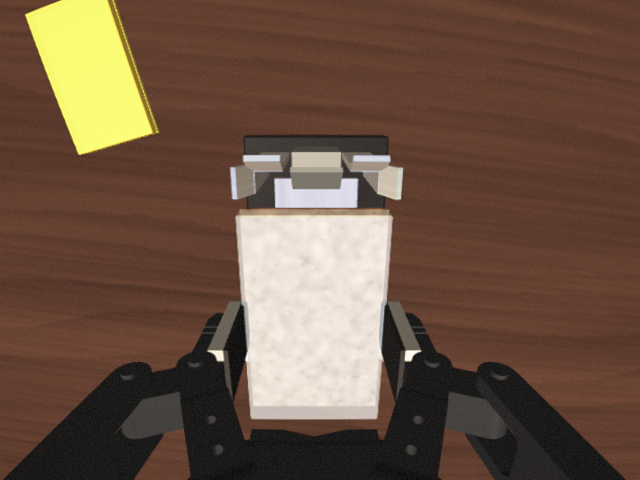

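View pics/s5c.png

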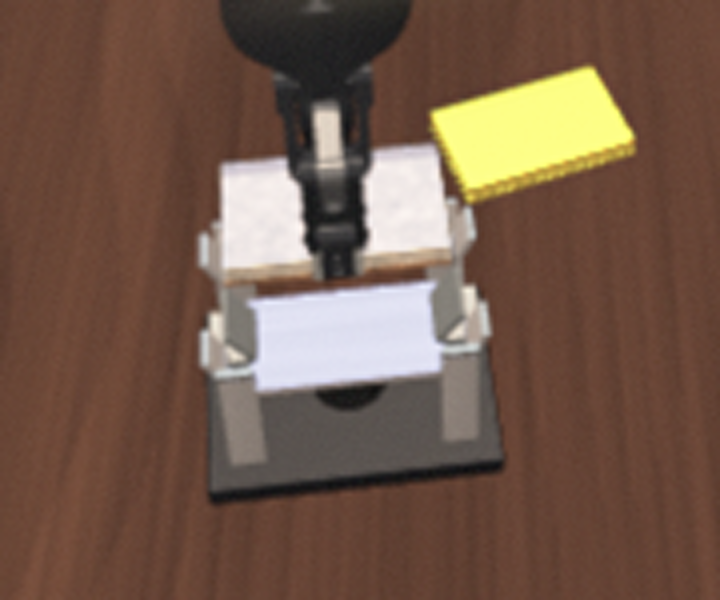

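Run:
```python
from h import *
c=load('w5'); st=manip.get_state(); R=Rt.from_rotvec(st['tool_rot'])
B=onplane(c,[(243,136),(388.5,136)],.012); T=R.inv().apply(B-st['position']); print('base top corners tool',T.round(4),'mid',T.mean(0).round(4))
W=onplane(c,[(274.5,190),(358,190)],.05); print('platform edges',R.inv().apply(W-st['position']).round(4))
for h in(-.012,-.0135,-.015):
    o,d=ray(c,[(236.5,216),(391.5,216),(379.5,418),(249.5,418.5)]); o=R.inv().apply(o-st['position']); d=R.inv().apply(d)
    C=o+d*((h-o[0])/d[:,0])[:,None]; print(h,C.mean(0).round(4),np.linalg.norm(np.diff(C,axis=0),axis=1).round(4))
P,z=depthpts(c,[(300,300),(320,350),(280,260),(340,240),(310,380)]); print(R.inv().apply(P-st['position'])[:,0].round(4))
```

```text
base top corners tool [[ 0.1182  0.0677 -0.0479]
 [ 0.1183  0.0677  0.0514]] mid [0.1183 0.0677 0.0017]
platform edges [[ 0.0803  0.0378 -0.0235]
 [ 0.0803  0.0378  0.0272]]
-0.012 [-0.012  -0.0008  0.0006] [0.0566 0.0949 0.0592]
-0.0135 [-0.0135  0.0001  0.0006] [0.0559 0.0938 0.0585]
-0.015 [-0.015   0.0011  0.0006] [0.0553 0.0927 0.0578]
[-0.0115 -0.0117 -0.0114 -0.0129 -0.0126]
```

Request:
{"op": "jog_arm", "data": {
  "plan": [
    {"x": 0.02,"y": 0.0005,"z": 0.001,"ax": 0.1,"ay": 0,"az": 0},
    {"x": 0.04,"y": 0.0005,"z": 0.001,"ax": 0.1,"ay": 0,"az": 0},
    {"x": 0.05,"y": 0.0005,"z": 0.001,"ax": 0.1,"ay": 0,"az": 0},
    {"x": 0.058,"y": 0.0005,"z": 0.001,"ax": 0.1,"ay": 0,"az": 0},
    {"x": 0.058,"y": 0.0005,"z": 0.001,"ax": 0.1,"ay": 0,"az": 0}
  ]
}}

```text
t: 4.87
position: [0.5081, -0.3205, 0.0709]
tool_rot: [1.129, 1.26, -1.129]
contact_force: [-0.6, 0.2, -1.9]
width: 0.0558
```

Request:
{"op": "jog_arm", "data": {
  "plan": [
    {"x": 0.006,"y": 0,"z": 0,"ax": 0,"ay": 0,"az": 0},
    {"x": 0.012,"y": 0,"z": 0,"ax": 0,"ay": 0,"az": 0},
    {"x": 0.018,"y": 0,"z": 0,"ax": 0,"ay": 0,"az": 0},
    {"x": 0.024,"y": 0,"z": 0,"ax": 0,"ay": 0,"az": 0},
    {"x": 0.029,"y": 0,"z": 0,"ax": 0,"ay": 0,"az": 0},
    {"x": 0.032,"y": 0,"z": 0,"ax": 0,"ay": 0,"az": 0},
    {"x": 0.033,"y": 0,"z": 0,"ax": 0,"ay": 0,"az": 0},
    {"x": 0.033,"y": 0,"z": 0,"ax": 0,"ay": 0,"az": 0}
  ]
}}

```text
t: 5.53
position: [0.5085, -0.3208, 0.038]
tool_rot: [1.128, 1.26, -1.129]
contact_force: [2.1, -1.6, 3.9]
width: 0.0561
```

Run:
```python
from h import *
c=cam('wrist','w6'); show(); cs=cam('side','s6')
im=cv2.resize(cs['image'][270:420,200:380,::-1],None,fx=4,fy=4,interpolation=cv2.INTER_CUBIC); cv2.imwrite('pics/s6c.png',im)
```

```text
t 5.58 p [ 0.5085 -0.3208  0.0382] R [[-0.001, 0.994, 0.109], [0.0, 0.109, -0.994], [-1.0, -0.001, -0.0]] F [ 1.5 -1.9  3.4] M [-0.27 -0.34  0.03] w 0.056 j [-0.57  0.56  1.82 -0.    0.77  0.9 ]
```

View pics/w6.png

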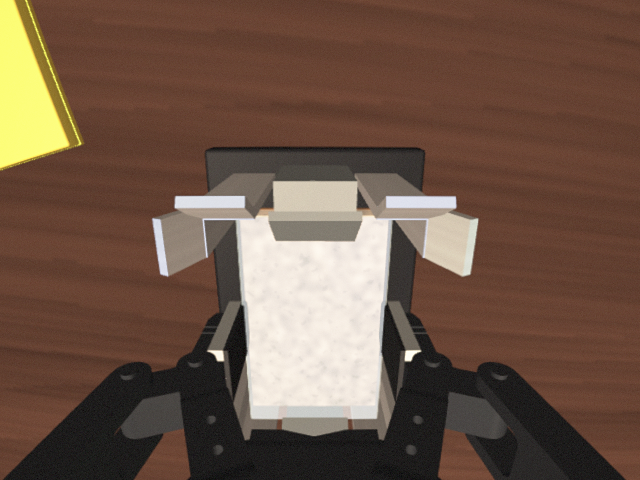

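View pics/s6c.png

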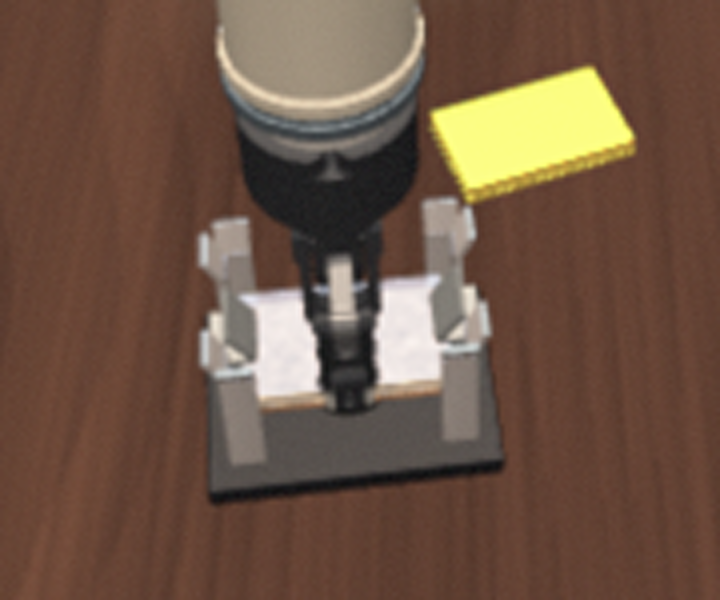

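Run:
```python
from h import *
c=load('w6')
im=cv2.resize(c['image'][385:445,220:410,::-1],None,fx=4,fy=4,interpolation=cv2.INTER_CUBIC); cv2.imwrite('pics/w6c.png',im)
th=np.radians(6.2); u=np.array([np.cos(th),np.sin(th)]); n=np.array([-u[1],u[0]]); D=np.array([.5090,-.3218])
def loc(px,z):
    P=onplane(c,px,z)[:,:2]-D; print(z,np.c_[P@u,P@n].round(4).tolist())
loc([(270,240),(360,240)],.055); loc([(315,417)],.055)
loc([(239,216),(391,216),(379,418),(250,418)],.0505)
for p in((315,424),(300,427),(315,410),(315,232),(315,300)): print(p,depthpts(c,[p])[0].round(4))
```

```text
0.055 [[0.0389, 0.0161], [0.0389, -0.0162]]
0.055 [[-0.0429, -0.0002]]
0.0505 [[0.0466, 0.0276], [0.0466, -0.0278], [-0.0482, -0.0293], [-0.0482, 0.0294]]
(315, 424) [[ 0.4672 -0.3265  0.0598]]
(300, 427) [[ 0.4656 -0.3203  0.0605]]
(315, 410) [[ 0.4655 -0.3267  0.0499]]
(315, 232) [[ 0.5543 -0.3169  0.0662]]
(315, 300) [[ 0.5209 -0.3206  0.0498]]
```

View pics/w6c.png

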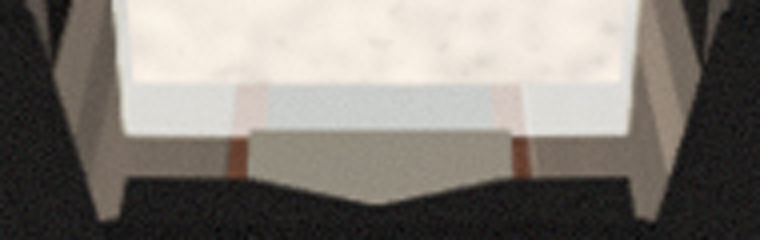

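Both catches' noses read inside the coaster's ends (about ±41 mm against ±47 mm), and the coaster's top is at 50 mm, so it has snapped in. I'll release and lift.

Request:
{"op": "jog_arm", "data": {
  "plan": [
    {"x": 0,"y": 0,"z": 0,"ax": 0,"ay": 0,"az": 0},
    {"x": 0,"y": 0,"z": 0,"ax": 0,"ay": 0,"az": 0},
    {"x": 0,"y": 0,"z": 0,"ax": 0,"ay": 0,"az": 0},
    {"x": 0,"y": 0,"z": 0,"ax": 0,"ay": 0,"az": 0},
    {"x": -0.02,"y": 0,"z": 0,"ax": 0,"ay": 0,"az": 0},
    {"x": -0.05,"y": 0,"z": 0,"ax": 0,"ay": 0,"az": 0},
    {"x": -0.09,"y": 0,"z": 0,"ax": 0,"ay": 0,"az": 0},
    {"x": -0.13,"y": 0,"z": 0,"ax": 0,"ay": 0,"az": 0},
    {"x": -0.14,"y": 0,"z": 0,"ax": 0,"ay": 0,"az": 0},
    {"x": -0.14,"y": 0,"z": 0,"ax": 0,"ay": 0,"az": 0}
  ],
  "fingers": -1
}}

```text
t: 6.47
position: [0.5104, -0.3219, 0.1821]
tool_rot: [1.128, 1.253, -1.127]
contact_force: [-0.6, 0.0, -0.3]
width: 0.0853
```

Run:
```python
from h import *
c=cam('wrist','w7'); show()
th=np.radians(6.2); u=np.array([np.cos(th),np.sin(th)]); n=np.array([-u[1],u[0]]); D=np.array([.5090,-.3218])
v,uu=np.mgrid[140:330:1,260:360:4]; px=np.c_[uu.ravel(),v.ravel()]; P,z=depthpts(c,px); q=P[:,:2]-D; a=q@u; b=q@n
k=(abs(b)<.01)&(abs(a)<.06)
for lo in np.arange(-.056,.056,.004):
    m=k&(a>=lo)&(a<lo+.004); 
    if m.any(): print(round(lo+.002,3),np.median(P[m,2]).round(4),end='; ')
print(); goal((.4829,.3390,.15),34.8+90)
```

```text
t 6.52 p [ 0.5091 -0.3212  0.1796] R [[0.002, 0.994, 0.109], [-0.001, 0.109, -0.994], [-1.0, 0.001, 0.001]] F [-0.4 -1.2 -0.3] M [-0.05  0.   -0.03] w 0.0854 j [-0.57  0.37  1.73 -0.    1.04  0.9 ]
-0.054 0.0742; -0.05 0.0704; -0.046 0.0649; -0.042 0.059; -0.038 0.0555; -0.034 0.0557; -0.03 0.0557; -0.026 0.0553; -0.022 0.0558; -0.018 0.0559; -0.014 0.0558; -0.01 0.0556; -0.006 0.0556; -0.002 0.0556; 0.002 0.0557; 0.006 0.0556; 0.01 0.0556; 0.014 0.0557; 0.018 0.0555; 0.022 0.0555; 0.026 0.0558; 0.03 0.0555; 0.034 0.0555; 0.038 0.0557; 0.042 0.0614; 0.046 0.0667; 0.05 0.0725; 0.054 0.0735; 
shift m [ 0.0288  0.0455 -0.6592] turn deg [-28.57   0.1   -0.06] j [-0.57  0.37  1.73 -0.    1.04  0.9 ] alt turn [[151.4, -0.1, -0.1], [-28.6, 0.1, -0.1]]
```

View pics/w7.png

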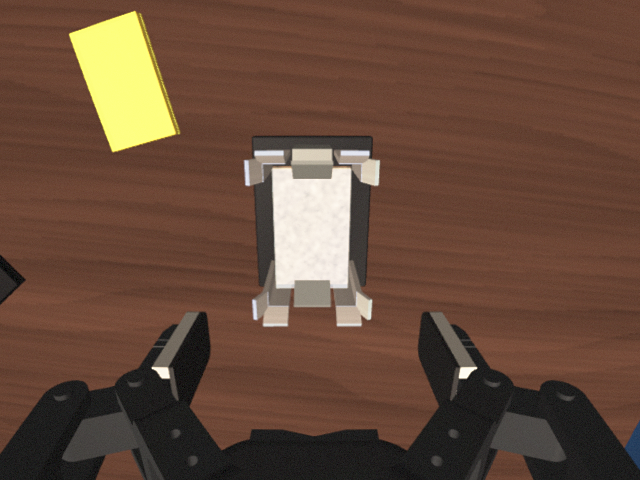

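First coaster: top flat at 55.5 mm, catches at rest. Now to the second coaster.

Request:
{"op": "jog_arm", "data": {
  "plan": [
    {"x": 0.02,"y": 0.0455,"z": -0.659,"ax": -28.6,"ay": 0,"az": 0},
    {"x": 0.02,"y": 0.0455,"z": -0.659,"ax": -28.6,"ay": 0,"az": 0},
    {"x": 0.02,"y": 0.0455,"z": -0.659,"ax": -28.6,"ay": 0,"az": 0},
    {"x": 0.02,"y": 0.0455,"z": -0.659,"ax": -28.6,"ay": 0,"az": 0},
    {"x": 0.02,"y": 0.0455,"z": -0.659,"ax": -28.6,"ay": 0,"az": 0},
    {"x": 0.02,"y": 0.0455,"z": -0.659,"ax": -28.6,"ay": 0,"az": 0},
    {"x": 0.02,"y": 0.0455,"z": -0.659,"ax": -28.6,"ay": 0,"az": 0},
    {"x": 0.02,"y": 0.0455,"z": -0.659,"ax": -28.6,"ay": 0,"az": 0},
    {"x": 0.02,"y": 0.0455,"z": -0.659,"ax": -28.6,"ay": 0,"az": 0},
    {"x": 0.02,"y": 0.0455,"z": -0.659,"ax": -28.6,"ay": 0,"az": 0},
    {"x": 0.02,"y": 0.0455,"z": -0.659,"ax": -28.6,"ay": 0,"az": 0},
    {"x": 0.02,"y": 0.0455,"z": -0.659,"ax": -28.6,"ay": 0,"az": 0},
    {"x": 0.06,"y": 0.0455,"z": -0.659,"ax": -28.6,"ay": 0,"az": 0},
    {"x": 0.09,"y": 0.0455,"z": -0.659,"ax": -28.6,"ay": 0,"az": 0},
    {"x": 0.11,"y": 0.0455,"z": -0.659,"ax": -28.6,"ay": 0,"az": 0},
    {"x": 0.12,"y": 0.0455,"z": -0.659,"ax": -28.6,"ay": 0,"az": 0},
    {"x": 0.12,"y": 0.0455,"z": -0.659,"ax": -28.6,"ay": 0,"az": 0},
    {"x": 0.12,"y": 0.0455,"z": -0.659,"ax": -28.6,"ay": 0,"az": 0},
    {"x": 0.12,"y": 0.0455,"z": -0.659,"ax": -28.6,"ay": 0,"az": 0},
    {"x": 0.12,"y": 0.0455,"z": -0.659,"ax": -28.6,"ay": 0,"az": 0}
  ],
  "fingers": -0.6
}}

```text
t: 8.18
position: [0.4822, 0.3376, 0.0578]
tool_rot: [0.748, 1.436, -0.753]
contact_force: [-0.4, -0.1, 0.5]
width: 0.0685
```

Run:
```python
from h import *
c=cam('wrist','w8'); show()
```

```text
t 8.23 p [0.4829 0.3376 0.0587] R [[0.001, 0.821, 0.571], [-0.002, 0.571, -0.821], [-1.0, -0.0, 0.002]] F [ 0.   0.6 -0.5] M [ 0.04  0.01 -0.03] w 0.0684 j [ 0.61  0.51  1.84 -0.    0.79  1.57]
```

View pics/w8.png

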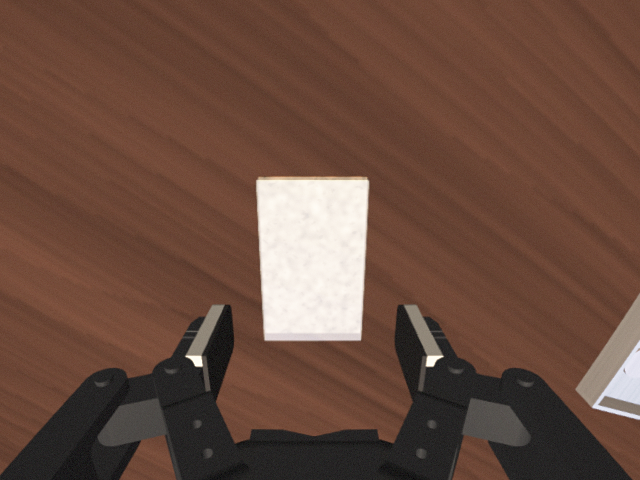

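Coaster B sits between the fingers: corners at about (257,180), (368,180), (361,340), (264,340), with the coin tray clear at the lower right.

Run:
```python
from h import *
c=load('w8'); P=onplane(c,[(257,180.5),(368.3,180.5),(361.5,340.3),(264,340.3)],.012)
print(P.round(4),P.mean(0),np.linalg.norm(np.diff(P,axis=0),axis=1)); d=P[0]-P[3]+P[1]-P[2]; a=np.degrees(np.arctan2(d[1],d[0])); print(a)
goal((*P.mean(0)[:2],-.0),a+90)
```

```text
[[0.5066 0.3894 0.012 ]
 [0.539  0.3427 0.012 ]
 [0.461  0.2877 0.012 ]
 [0.4278 0.3355 0.012 ]] [0.48359365 0.33881834 0.012     ] [0.05685242 0.09546259 0.05813998]
34.780738392597954
shift m [ 0.0587  0.0013 -0.0007] turn deg [0.02 0.13 0.02] j [ 0.61  0.51  1.84 -0.    0.79  1.57] alt turn [[-180.0, -0.0, 0.2], [0.0, 0.1, 0.0]]
```

Request:
{"op": "jog_arm", "data": {
  "plan": [
    {"x": 0.025,"y": 0.0013,"z": -0.0007,"ax": 0,"ay": 0,"az": 0},
    {"x": 0.045,"y": 0.0013,"z": -0.0007,"ax": 0,"ay": 0,"az": 0},
    {"x": 0.054,"y": 0.0013,"z": -0.0007,"ax": 0,"ay": 0,"az": 0},
    {"x": 0.058,"y": 0.0013,"z": -0.0007,"ax": 0,"ay": 0,"az": 0},
    {"x": 0.0585,"y": 0.0013,"z": -0.0007,"ax": 0,"ay": 0,"az": 0},
    {"x": 0.0585,"y": 0.0013,"z": -0.0007,"ax": 0,"ay": 0,"az": 0}
  ]
}}

```text
t: 8.73
position: [0.4842, 0.3387, 0.001]
tool_rot: [0.751, 1.435, -0.752]
contact_force: [-0.3, 0.1, -0.3]
width: 0.0683
```

Request:
{"op": "jog_arm", "data": {
  "plan": [
    {"x": 0,"y": 0,"z": 0,"ax": 0,"ay": 0,"az": 0},
    {"x": 0,"y": 0,"z": 0,"ax": 0,"ay": 0,"az": 0},
    {"x": 0,"y": 0,"z": 0,"ax": 0,"ay": 0,"az": 0},
    {"x": 0,"y": 0,"z": 0,"ax": 0,"ay": 0,"az": 0},
    {"x": 0,"y": 0,"z": 0,"ax": 0,"ay": 0,"az": 0}
  ],
  "fingers": 1,
  "newtons": 70
}}

```text
t: 9.15
position: [0.4849, 0.339, 0.0028]
tool_rot: [0.752, 1.434, -0.751]
contact_force: [-1.6, -2.8, 8.4]
width: 0.0556
```

Request:
{"op": "jog_arm", "data": {
  "plan": [
    {"x": -0.02,"y": 0,"z": 0,"ax": 0,"ay": 0,"az": 0},
    {"x": -0.06,"y": 0,"z": 0,"ax": 0,"ay": 0,"az": 0},
    {"x": -0.1,"y": 0,"z": 0,"ax": 0,"ay": 0,"az": 0},
    {"x": -0.14,"y": 0,"z": 0,"ax": 0,"ay": 0,"az": 0},
    {"x": -0.14,"y": 0,"z": 0,"ax": 0,"ay": 0,"az": 0},
    {"x": -0.14,"y": 0,"z": 0,"ax": 0,"ay": 0,"az": 0}
  ]
}}

```text
t: 9.65
position: [0.4861, 0.3402, 0.1463]
tool_rot: [0.756, 1.431, -0.746]
contact_force: [-0.8, 0.0, -2.7]
width: 0.0551
```

Run:
```python
from h import *
c=cam('wrist','w9'); show();goal((.5085,-.3213,.13),96.2)
```

```text
t 9.7 p [0.4847 0.3393 0.144 ] R [[0.005, 0.821, 0.57], [0.001, 0.57, -0.821], [-1.0, 0.005, 0.002]] F [-0.4 -0.1 -2.2] M [0.01 0.   0.03] w 0.0551 j [ 0.61  0.4   1.79 -0.    0.96  1.58]
shift m [ 0.0137 -0.3573  0.5562] turn deg [28.57  0.07 -0.29] j [ 0.61  0.4   1.79 -0.    0.96  1.58] alt turn [[-151.4, 0.4, 0.1], [28.6, 0.1, -0.3]]
```

View pics/w9.png

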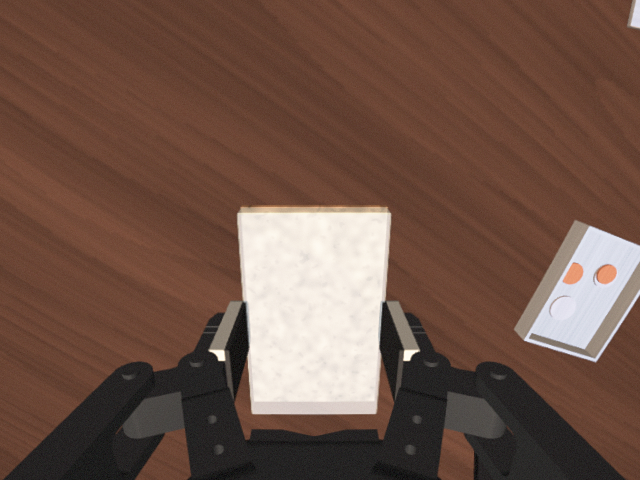

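Coaster B is held straight and level: top face corners at about (239,213), (390,213), (378,413), (252,413).

Request:
{"op": "jog_arm", "data": {
  "plan": [
    {"x": 0.005,"y": -0.357,"z": 0.556,"ax": 28.6,"ay": 0.1,"az": -0.3},
    {"x": 0.005,"y": -0.357,"z": 0.556,"ax": 28.6,"ay": 0.1,"az": -0.3},
    {"x": 0.005,"y": -0.357,"z": 0.556,"ax": 28.6,"ay": 0.1,"az": -0.3},
    {"x": 0.005,"y": -0.357,"z": 0.556,"ax": 28.6,"ay": 0.1,"az": -0.3},
    {"x": 0.005,"y": -0.357,"z": 0.556,"ax": 28.6,"ay": 0.1,"az": -0.3},
    {"x": 0.005,"y": -0.357,"z": 0.556,"ax": 28.6,"ay": 0.1,"az": -0.3},
    {"x": 0.005,"y": -0.357,"z": 0.556,"ax": 28.6,"ay": 0.1,"az": -0.3},
    {"x": 0.005,"y": -0.357,"z": 0.556,"ax": 28.6,"ay": 0.1,"az": -0.3},
    {"x": 0.005,"y": -0.357,"z": 0.556,"ax": 28.6,"ay": 0.1,"az": -0.3},
    {"x": 0.005,"y": -0.357,"z": 0.556,"ax": 28.6,"ay": 0.1,"az": -0.3},
    {"x": 0.005,"y": -0.357,"z": 0.556,"ax": 28.6,"ay": 0.1,"az": -0.3},
    {"x": 0.005,"y": -0.357,"z": 0.556,"ax": 28.6,"ay": 0.1,"az": -0.3},
    {"x": 0.005,"y": -0.357,"z": 0.556,"ax": 28.6,"ay": 0.1,"az": -0.3},
    {"x": 0.012,"y": -0.357,"z": 0.556,"ax": 28.6,"ay": 0.1,"az": -0.3},
    {"x": 0.012,"y": -0.357,"z": 0.556,"ax": 28.6,"ay": 0.1,"az": -0.3},
    {"x": 0.012,"y": -0.357,"z": 0.556,"ax": 28.6,"ay": 0.1,"az": -0.3},
    {"x": 0.012,"y": -0.357,"z": 0.556,"ax": 28.6,"ay": 0.1,"az": -0.3},
    {"x": 0.012,"y": -0.357,"z": 0.556,"ax": 28.6,"ay": 0.1,"az": -0.3},
    {"x": 0.012,"y": -0.357,"z": 0.556,"ax": 28.6,"ay": 0.1,"az": -0.3},
    {"x": 0.012,"y": -0.357,"z": 0.556,"ax": 28.6,"ay": 0.1,"az": -0.3}
  ]
}}

```text
t: 11.37
position: [0.5078, -0.3196, 0.1305]
tool_rot: [1.129, 1.262, -1.13]
contact_force: [-0.2, -0.4, -2.2]
width: 0.0553
```

Run:
```python
from h import *
c=cam('wrist','w10'); show();goal((.5085,-.3213,.13),96.2)
```

```text
t 11.42 p [ 0.5081 -0.3196  0.1309] R [[-0.002, 0.994, 0.109], [0.002, 0.109, -0.994], [-1.0, -0.002, -0.002]] F [ 0.1 -0.5 -1.3] M [ 0.01 -0.03  0.02] w 0.0552 j [-0.56  0.43  1.77  0.    0.95  0.9 ]
shift m [0.0009 0.0002 0.0017] turn deg [ 0.04 -0.1   0.1 ] j [-0.56  0.43  1.77  0.    0.95  0.9 ] alt turn [[-180.0, -0.2, -0.2], [0.0, -0.1, 0.1]]
```

View pics/w10.png

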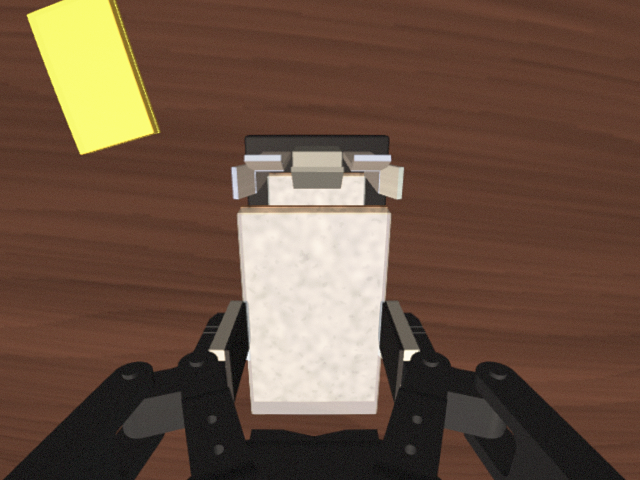

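Run:
```python
from h import *
c=load('w10'); st=manip.get_state(); R=Rt.from_rotvec(st['tool_rot'])
B=onplane(c,[(245,136),(389.5,136)],.012); T=R.inv().apply(B-st['position']); print('base',T.mean(0).round(4))
P,z=depthpts(c,[(300,300),(320,350),(280,260),(340,240),(310,380),(330,310)]); x=R.inv().apply(P-st['position'])[:,0]; print(x.round(4))
for h in(-.0085,-.010,-.012):
    o,d=ray(c,[(238.5,212.5),(390,212.5),(378,414),(251,414)]); o=R.inv().apply(o-st['position']); d=R.inv().apply(d)
    C=o+d*((h-o[0])/d[:,0])[:,None]; print(h,C.mean(0).round(4),np.linalg.norm(np.diff(C,axis=0),axis=1).round(4))
```

```text
base [0.1188 0.0676 0.0031]
[-0.009  -0.0087 -0.01   -0.0099 -0.0092 -0.0093]
-0.0085 [-0.0085 -0.0011  0.0009] [0.0566 0.0963 0.059 ]
-0.01 [-0.01   -0.0002  0.0009] [0.056  0.0952 0.0583]
-0.012 [-0.012   0.0011  0.0009] [0.0551 0.0938 0.0574]
```

Request:
{"op": "jog_arm", "data": {
  "plan": [
    {"x": 0.02,"y": 0.0003,"z": 0.0017,"ax": 0,"ay": -0.1,"az": 0.1},
    {"x": 0.038,"y": 0.0003,"z": 0.0017,"ax": 0,"ay": -0.1,"az": 0.1},
    {"x": 0.048,"y": 0.0003,"z": 0.0017,"ax": 0,"ay": -0.1,"az": 0.1},
    {"x": 0.055,"y": 0.0003,"z": 0.0017,"ax": 0,"ay": -0.1,"az": 0.1},
    {"x": 0.055,"y": 0.0003,"z": 0.0017,"ax": 0,"ay": -0.1,"az": 0.1}
  ]
}}

```text
t: 11.83
position: [0.5079, -0.32, 0.0746]
tool_rot: [1.128, 1.262, -1.129]
contact_force: [-0.6, -0.3, -1.8]
width: 0.0558
```

Request:
{"op": "jog_arm", "data": {
  "plan": [
    {"x": 0.006,"y": 0,"z": 0,"ax": 0,"ay": 0,"az": 0},
    {"x": 0.012,"y": 0,"z": 0,"ax": 0,"ay": 0,"az": 0},
    {"x": 0.018,"y": 0,"z": 0,"ax": 0,"ay": 0,"az": 0},
    {"x": 0.024,"y": 0,"z": 0,"ax": 0,"ay": 0,"az": 0},
    {"x": 0.029,"y": 0,"z": 0,"ax": 0,"ay": 0,"az": 0},
    {"x": 0.033,"y": 0,"z": 0,"ax": 0,"ay": 0,"az": 0},
    {"x": 0.035,"y": 0,"z": 0,"ax": 0,"ay": 0,"az": 0},
    {"x": 0.035,"y": 0,"z": 0,"ax": 0,"ay": 0,"az": 0}
  ]
}}

```text
t: 12.5
position: [0.5089, -0.3205, 0.0398]
tool_rot: [1.128, 1.259, -1.128]
contact_force: [2.8, 0.2, 6.9]
width: 0.055
```

```bash
cat >> h.py <<'E'
def check(tag):
    c=load(tag); th=np.radians(6.2); u=np.array([np.cos(th),np.sin(th)]); n=np.array([-u[1],u[0]]); D=np.array([.5090,-.3218])
    v,uu=np.mgrid[130:440:1,250:380:4]; P,z=depthpts(c,np.c_[uu.ravel(),v.ravel()]); q=P[:,:2]-D; a=q@u; b=q@n
    k=(abs(b)<.01)&(abs(a)<.06)
    for lo in np.arange(-.056,.056,.004):
        m=k&(a>=lo)&(a<lo+.004)
        if m.any(): print(round(lo+.002,3),np.median(P[m,2]).round(4),end='; ')
    print()
E
python3 - <<'E'
from h import *
cam('wrist','w11'); show(); check('w11'); cs=cam('side','s11')
im=cv2.resize(cs['image'][270:420,200:380,::-1],None,fx=4,fy=4,interpolation=cv2.INTER_CUBIC); cv2.imwrite('pics/s11c.png',im)
E
```

```text
t 12.55 p [ 0.5089 -0.3205  0.04  ] R [[-0.0, 0.994, 0.11], [0.0, 0.11, -0.994], [-1.0, -0.0, -0.0]] F [ 3.  -0.5  7. ] M [-0.11 -0.43 -0.  ] w 0.0552 j [-0.56  0.55  1.82  0.    0.77  0.9 ]
-0.046 0.0499; -0.042 0.0588; -0.038 0.0496; -0.034 0.0496; -0.03 0.0495; -0.026 0.0495; -0.022 0.0496; -0.018 0.0496; -0.014 0.0494; -0.01 0.0495; -0.006 0.0495; -0.002 0.0496; 0.002 0.0497; 0.006 0.0495; 0.01 0.1138; 0.014 0.0495; 0.018 0.0496; 0.022 0.0495; 0.026 0.0495; 0.03 0.0497; 0.034 0.0496; 0.038 0.0503; 0.042 0.0611; 0.046 0.067; 0.05 0.0713; 0.054 0.0597;
```

View pics/w11.png

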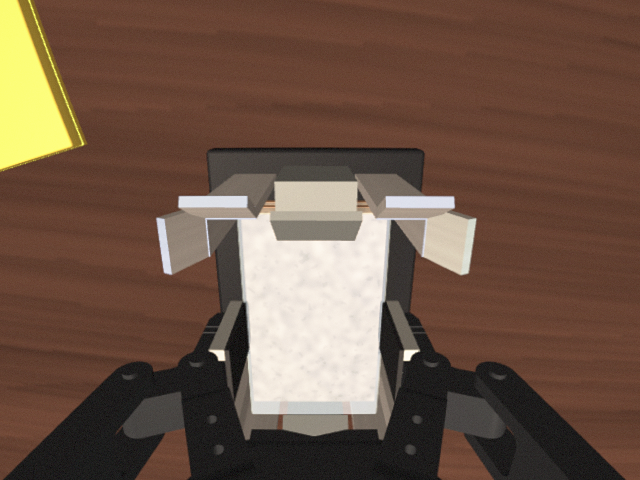

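View pics/s11c.png

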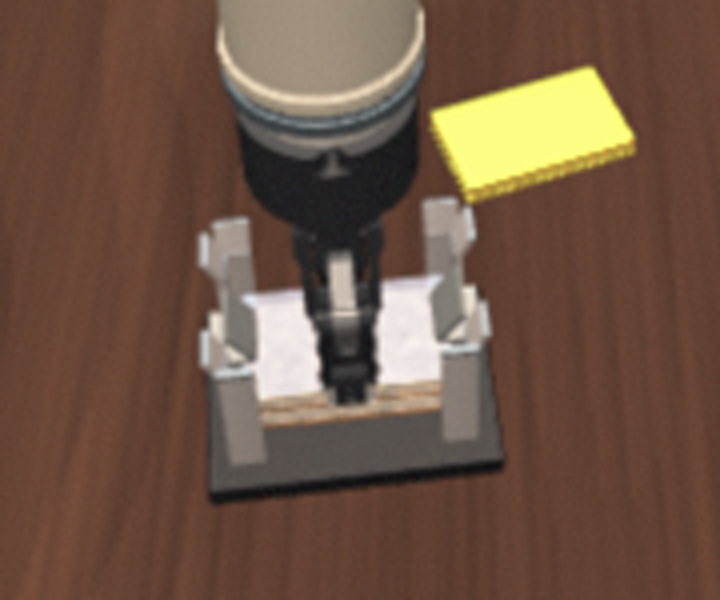

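The top coaster's surface is flat at 49.5 mm. Both catch noses are back at rest over it (58.8 mm high at -42, 61.1 mm at +42), and the two coasters are stacked. I'll release.

Request:
{"op": "jog_arm", "data": {
  "plan": [
    {"x": 0,"y": 0,"z": 0,"ax": 0,"ay": 0,"az": 0},
    {"x": 0,"y": 0,"z": 0,"ax": 0,"ay": 0,"az": 0},
    {"x": 0,"y": 0,"z": 0,"ax": 0,"ay": 0,"az": 0},
    {"x": 0,"y": 0,"z": 0,"ax": 0,"ay": 0,"az": 0},
    {"x": -0.02,"y": 0,"z": 0,"ax": 0,"ay": 0,"az": 0},
    {"x": -0.05,"y": 0,"z": 0,"ax": 0,"ay": 0,"az": 0},
    {"x": -0.09,"y": 0,"z": 0,"ax": 0,"ay": 0,"az": 0},
    {"x": -0.13,"y": 0,"z": 0,"ax": 0,"ay": 0,"az": 0},
    {"x": -0.14,"y": 0,"z": 0,"ax": 0,"ay": 0,"az": 0},
    {"x": -0.14,"y": 0,"z": 0,"ax": 0,"ay": 0,"az": 0},
    {"x": -0.14,"y": 0,"z": 0,"ax": 0,"ay": 0,"az": 0},
    {"x": -0.14,"y": 0,"z": 0,"ax": 0,"ay": 0,"az": 0}
  ],
  "fingers": -1
}}

```text
t: 13.6
position: [0.5079, -0.3199, 0.1784]
tool_rot: [1.128, 1.262, -1.129]
contact_force: [-0.4, -0.5, -0.1]
width: 0.0852
```

Run:
```python
from h import *
cam('wrist','w12'); show(); check('w12'); cs=cam('side','s12'); cam('top','t12')
im=cv2.resize(cs['image'][270:420,200:380,::-1],None,fx=4,fy=4,interpolation=cv2.INTER_CUBIC); cv2.imwrite('pics/s12c.png',im)
```

```text
t 13.65 p [ 0.5078 -0.3199  0.1781] R [[-0.003, 0.994, 0.11], [0.002, 0.11, -0.994], [-1.0, -0.002, -0.002]] F [ 0.4  0.  -0.6] M [-0.03  0.02  0.02] w 0.0855 j [-0.56  0.37  1.74  0.    1.04  0.9 ]
-0.054 0.0743; -0.05 0.0707; -0.046 0.0648; -0.042 0.0589; -0.038 0.0558; -0.034 0.0561; -0.03 0.0558; -0.026 0.0557; -0.022 0.0558; -0.018 0.0557; -0.014 0.0555; -0.01 0.0555; -0.006 0.0554; -0.002 0.0555; 0.002 0.0558; 0.006 0.0563; 0.01 0.2533; 0.014 0.0558; 0.018 0.0555; 0.022 0.0555; 0.026 0.0555; 0.03 0.0555; 0.034 0.0557; 0.038 0.0559; 0.042 0.0612; 0.046 0.0667; 0.05 0.0726; 0.054 0.059;
```

View pics/w12.png

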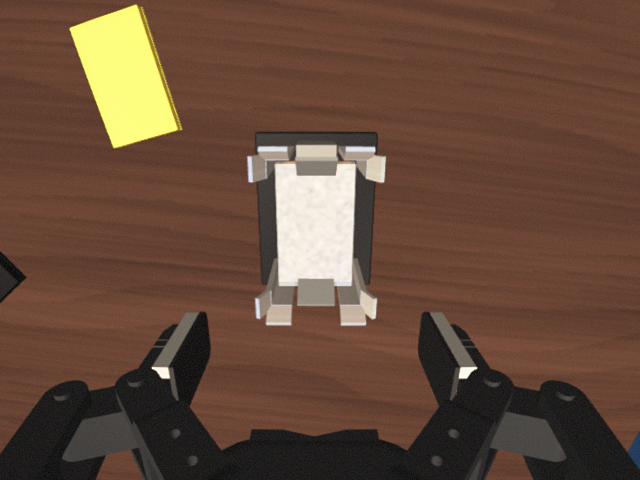

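View pics/s12c.png

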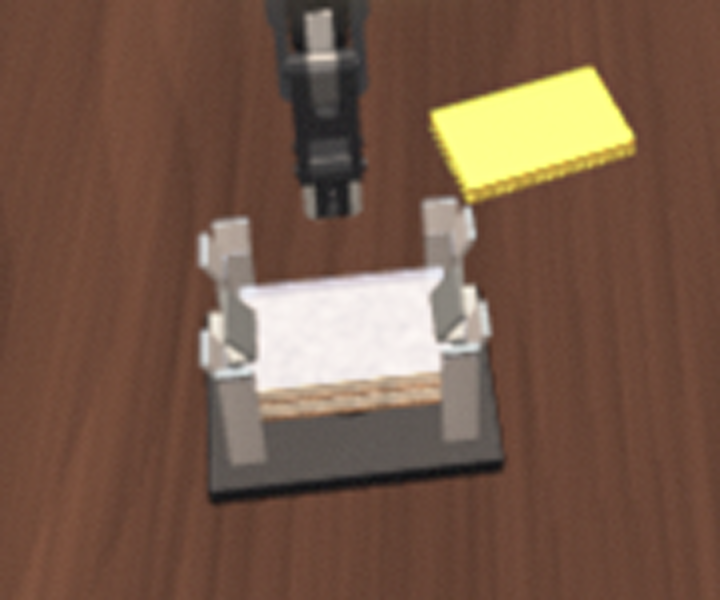

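View pics/t12.png

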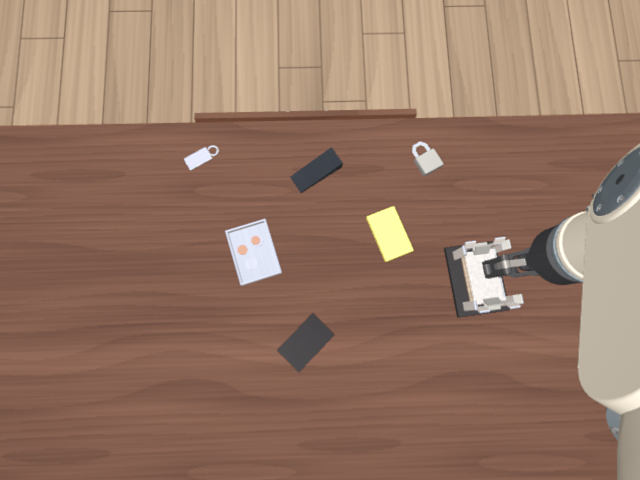

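Both coasters are stacked flat in the dispenser with the top at 55.5 mm, both catches are at rest over it, the bystanders haven't moved, and the gripper is clear. Handing in.

```bash
python3 -c "
from cell import ticket
print(ticket.close_job())"
```

```text
the job is handed in; nothing more can be done
None
```

Both glass coasters are loaded in the dispenser, one on top of the other and lying flat. I gripped each one across its width, pushed it down to a top height of about 50 mm so both catches snapped over it, then let go. I handed the job in at about 13.8 s of the 72 s allowed.

- **Pile:** after release, the top face was flat at 55.5 mm, against 55 mm nominal. The catch slopes read about 59 mm high at -42 mm and 61 mm at +42 mm, which fits the catches at rest over both ends. The side view shows both coasters stacked flat.
- **Surroundings:** in the last top view, the coin tray, padlock, key tag, doorstop and both decoys look to be where they started. The gripper was open and clear, with the wrist force near zero.
- **Readings that disagreed:**
  - The first `jog_arm` call was refused because its rows lacked some of the keys.
  - The finger opening read 55–56 mm on a 58 mm coaster.
  - The fingertips pressed on the console with about 6–8 N at each grasp.
  - With the first coaster pushed down, the near catch's nose looked 2–3 mm too far out in the picture. The depth reading and the check after release both showed it at rest.
  - A few single depth readings near the middle of the pile and at the +x end of the dispenser were outliers, and I ignored them.

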